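# Tip the longans out of the split dish

### The job

Take the scraper off the steel bowl and lay it down in the green peg basket. Then pick the two-section dish up by its handle and tip just the round longans into the bowl, keeping the clothes-pegs in the dish and never touching longans or pegs with the fingers, and set the dish gently back level in the middle of its cork mat. Leave the bowl, basket and the other things on the shelf standing where they are.

Things in the scene. Friction and masses are not known exactly. Their poses are not given: they have to be found in the camera images.
- mat: Round cork mat, 210 mm across, 4 mm thick, fixed to the shelf; origin at the centre of its underside. The dish starts on its middle. Mat, bowl and basket swap places from start to start (left, middle and right of the shelf).
- dish_grip (a point): Loose white ceramic two-section dish, about 280 g, any yaw. The point is the middle of its upright flat handle, 88 mm above the dish's underside: handle 12 mm thick (own x), 46 mm wide (y), free from 47 to 109 mm above the underside; z up. The dish is 172 mm long in x, 114 mm wide in y. The longans lie in the +x section, the pegs in the -x section.
- dish_floor (a point): Middle of the dish's underside, axes as the grip's. A divider wall along y at x = 0, 6 mm thick and 47 mm high, parts the two sections; end walls at y = +-55 mm are 34 mm high. Each section's floor is flat and 4 mm thick out to 48 mm from the middle, then ramps up at 18 degrees to an open lip.
- dish_lip (a point): Middle of the open lip of the longan section (the +x end): 86 mm from the dish's middle, 16 mm above its underside; the other lip mirrors it. Tipping the dish 30 to 50 degrees with a lip lowest rolls round things out over it, while the other section's things slide against the divider and stay.
- longan0_center (a point): Centre of a longan: brown hard ball, 25 mm diameter, 11 g, loose in the dish.
- longan1_center (a point): Centre of a longan: brown hard ball, 25 mm diameter, 11 g, loose in the dish.
- longan2_center (a point): Centre of a longan: brown hard ball, 25 mm diameter, 11 g, loose in the dish.
- peg0_mid (a point): Centre of a wooden clothes-peg, 60 x 12 x 11 mm, 10 g, lying in the dish along the divider.
- peg1_mid (a point): Centre of a wooden clothes-peg, 60 x 12 x 11 mm, 10 g, lying in the dish along the divider.
- bowl: Loose stainless steel bowl, rim 176 mm across, 65 mm high, about 350 g; origin at the centre of its underside, upright.
- scraper_mid (a point): Black hard silicone scraper, 210 mm long (own x), 70 g, flat across the bowl's rim at the start. The point is the middle of its length, half-way up the handle, near its balance point, 6 mm above its flat underside. Handle 22 mm wide (y), 12 mm thick, x = -105 to +45 mm; blade 52 mm wide, 8 mm thick, x = +40 to +105 mm.
- basket: Loose green plastic peg basket, open-topped, 250 mm (x) by 130 mm (y) outside, 55 mm high, 4 mm walls and floor, about 450 g; origin at the centre of its underside. Three pegs are clipped on its +x rim, reaching 77 mm high.
- spray: Loose lavender spray bottle, 68 mm across, 184 mm high; origin at the centre of its underside. Bystander; it and the pot swap places.
- pot: Loose terracotta pot with a small plant, 86 mm across, about 135 mm high over all; origin at the centre of its underside. Bystander.
- bottle: Loose closed glass bottle, 58 mm across, 160 mm high, standing on the robot's side of the work; origin at the centre of its underside. Bystander.
Mind the look-alikes: they are no part of the job. What is shaped like the part that bears longan2_center but white or yellow is not meant. There is more than one size of the bowl; the one meant has the size given above.

How it is judged:
By the outcome, as a careful person would: the job done as asked, in the order asked, and still so for the second after the job is handed in, with the robot touching nothing.
It also fails if it takes over 72 s, if anything falls off the work surface, if the arm or the gripper's body presses on something with over 40 N, if the wrist force passes 120 N, or if a joint passes its speed limit or range.

### The arm

A 6-joint arm with a two-finger parallel gripper is mounted at the origin on the work surface. World frame = base frame: x ahead of the robot, y to its left, z up, the work surface at z = 0. Lengths are in m, angles in rad, forces in N, time in s.
With the tool pointing down it reaches from about 0.25 to 0.8 m from the base axis. Payload 8.5 kg.
Tool frame: the origin (TCP) lies midway between the tips of the shut fingers; the grasp point (between the pads) lies 19 mm behind it; x points along the fingers, y is the direction in which the jaws open and shut, and the axes are right-handed (so a half turn about x gives the same grasp; the last joint's range is limited). The gripper opens to 85 mm and grips with 20 to 120 N. Pads are 22 mm wide; open, the fingers measure 114 mm over their backs; the gripper's body (76 mm by 85 mm) begins 54 mm behind the grasp point. The pads swing forward as they close: fully open they stand 13 mm farther back than shut.
Start: joints at [-1.267, 0.238, -0.013, 1.319, 0, 1.571], TCP at [0.157, -0.501, 0.231] pointing down, gripper open.
Joint ranges: [-2.66, 2.66], [-1.03, 1.9], [-1.14, 1.46], [-1.82, 2.27], [-1.45, 1.34], [-3.14, 3.14]. Speed limits (rad/s): [2.22, 2.22, 2.79, 3.14, 3.14, 3.14].

### API

Orientations are given as a 3x3 rotation matrix whose columns are the frame's x, y, z axes.
In Python, from bench import manip gives the robot as it stands.
- The arm moves only by the tool send_rows, never from a script. Its argument "series" is a list of rows, each a list of 7 numbers: the opening in per cent of the stroke, from 0 (shut) to 100 (fully open), then the shift along the tool's x, y, z in mm, then the turn, a rotation vector about the tool's x, y, z in units of 6 degrees (1.0 is 6 degrees). A call has 1 to 20 rows; each row is the pose to reach, as a shift and turn from the pose measured when the call began, along the tool's axes at that moment; what a row does not reach only later rows make up. A row lasts 1/10 s, in which the tool goes at most 50 mm and 8.59 degrees, less where a joint would pass 70% of its speed; a pose out of reach is approached as far as the arm can. A call with a gripper value outside its range is refused whole. The fingers move at their own pace and stop on an object; "grip_force" is the grip in N (left out, the last holds). Time passes only in rows, so rows that repeat a pose let the fingers close. It gives the time, the measured TCP pose, the force and the opening at its end, in the units of the state.
- manip.read_state(): the state, without advancing time (a new reading comes with each control period).
- manip.camera(name): name is "side" or "top" or "wrist"; returns (picture, depth): 384x512x3 uint8, red, green, blue; 384x512 float32, m along the optical axis (not along the pixel's ray), 0 where there is no reading.
- manip.camera_params(name): a dict with "fx", "fy", "cx", "cy" (pixels), "R" (3x3) and "t" (3): a world point X has camera coordinates R X + t; the wrist camera has in their place "tool_from_camera" (4x4, takes a point from camera to tool coordinates, whose origin is the TCP and whose axes are the tool frame's). Camera axes: x right, y down, z forward; pixel columns grow to the right and rows downward; lengths in m; the calibration is good to about 2 mm. A picture is of the moment at which its call begins: read the wrist's pose just before it. camera_params takes no time and is no camera call.
- manip.job_done(): hands the job in, once; it reports no verdict.
The state is a dict: "time": time; "qpos": joint angles; "qvel": joint speeds; "joint_torque": joint torques, N m; "ee_pos": TCP position; "eef_rot": TCP orientation; "contact_force": force on the tool from outside, world axes, zero at the start; "ft_torque": the same for the moment, N m; "width": finger opening in m.
Only numpy, scipy, OpenCV 4.12 (cv2) and the standard library are available. Lean on these libraries where they do the work, as an engineer would, in place of code of your own. Each camera call takes 0.05 s, during which the arm holds its last target. There are 200 camera calls.

## Working session

There is one attempt and no reset: what is moved stays moved. The work goes in short steps, Python scripts to look and compute and a tool call to move; the robot and the scene stay as the last step left them, time stands still between calls to the robot, and variables do not carry over. Pictures are saved under pics/ and viewed, about 8 in all and at most 12, crops included, and the job is handed in when it is done.

Besides the shell and the picture viewer there is one more tool, called after "Emit:" by a JSON object that holds its "op" and its "data", one argument or row to a line. send_rows: Moves the arm, as the interface text tells. Its arguments: {"type":"object","properties":{"series":{"type":"array","items":{"type":"array","items":{"type":"number"}}},"grip_force":{"type":"number"}},"required":["series"]}

```bash
mkdir -p pics
cat > h.py <<'E'
import numpy as np, cv2
from bench import manip
def snap(n,f):
    p,d=manip.camera(n); cv2.imwrite(f'pics/{f}.png',p[:,:,::-1]); np.save(f'pics/{f}.npy',d); return p,d
def world(n,f):
    d=np.load(f'pics/{f}.npy'); c=manip.camera_params(n); v,u=np.mgrid[:384,:512]
    P=np.stack([(u-c['cx'])/c['fx']*d,(v-c['cy'])/c['fy']*d,d],-1)
    return (P-c['t'])@np.array(c['R'])
E
python3 - <<'E'
from h import *
s=manip.read_state(); print(s)
a,_=snap('top','t0'); b,_=snap('side','s0')
for n in('top','side'): print(manip.camera_params(n))
cv2.imwrite('pics/t0b.png',cv2.resize(a[:,:,::-1],(800,600),interpolation=2))
E
```

```text
{'time': 0.0, 'qpos': array([-1.26700777e+00,  2.38755852e-01, -1.42392872e-02,  1.31922284e+00,
       -8.21241510e-06,  1.57079305e+00]), 'qvel': array([-0.00156124, -0.00042356, -0.00013944, -0.00101854, -0.00119021,
        0.00079669]), 'joint_torque': array([-2.88642426e-03, -5.38778007e+01,  3.46435404e+01,  1.83682091e-02,
       -1.28391439e-04,  4.98774483e-06]), 'ee_pos': array([ 0.15691934, -0.500561  ,  0.23069654]), 'eef_rot': array([[-4.33105997e-04,  2.99140241e-01, -9.54209059e-01],
       [ 1.35409898e-03, -9.54208098e-01, -2.99140555e-01],
       [-9.99998989e-01, -1.42165308e-03,  8.20775409e-06]]), 'contact_force': array([ 0.34038186, -0.38791537, -0.48125402]), 'ft_torque': array([-0.04769386, -0.01569985, -0.01039178]), 'width': 0.08532705223461974}
{'fx': 355.1369668998057, 'fy': 355.1369668998057, 'cx': 251.68084740009544, 'cy': 194.53510499614248, 'R': array([[-0.01774249, -0.9997371 , -0.01452377],
       [-0.99357993,  0.01925278, -0.1114821 ],
       [ 0.11173241,  0.01245256, -0.9936603 ]]), 't': array([0.04176384, 0.54291358, 0.82753422])}
{'fx': 366.0394646020195, 'fy': 366.0394646020195, 'cx': 251.73202016182904, 'cy': 191.04333860973279, 'R': array([[-0.99246516, -0.12219205,  0.00905593],
       [-0.08969163,  0.67415778, -0.73312121],
       [ 0.08347646, -0.7284095 , -0.68003771]]), 't': array([0.54291106, 0.09263214, 0.83609907])}
```

View pics/t0b.png

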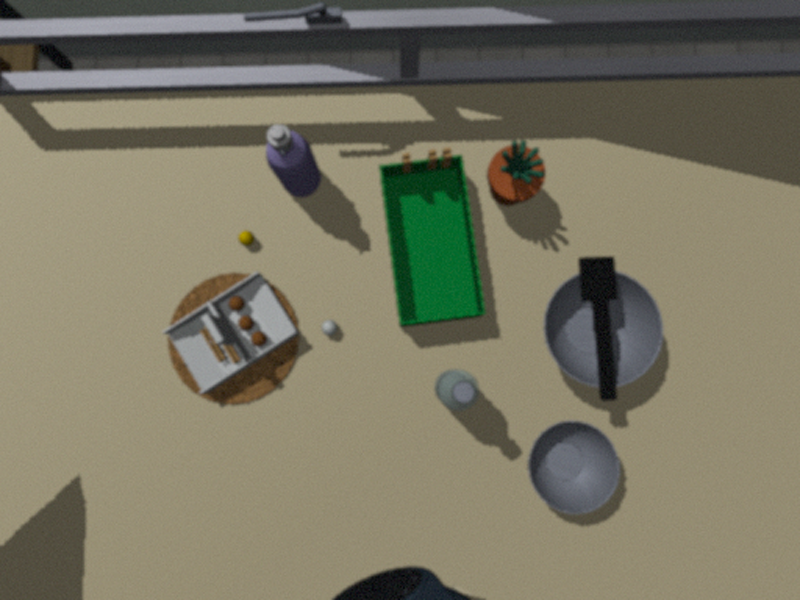

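View pics/s0.png

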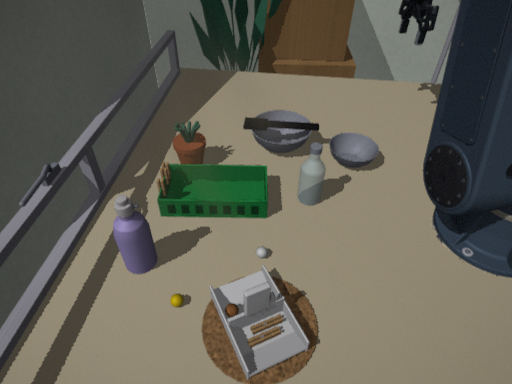

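The top view shows the dish on its mat at left (235,335 enlarged), the basket in the middle (435,240), and the large bowl with the scraper at right (603,325). The small bowl (575,465) and the white and yellow balls are decoys. In the side view the handle is at (257,298), and a rail stands at the back.

Run:
```python
from h import *
W=world('top','t0'); im=cv2.imread('pics/t0.png').astype(int); S=world('side','s0'); sm=cv2.imread('pics/s0.png').astype(int)
def box(n,m):
    P=m; 
    if len(P)==0: print(n,'none');return
    r=cv2.minAreaRect((P[:,:2]*1000).astype(np.float32)); print(n,len(P),'c',np.round(r[0],1),'size',np.round(r[1],1),'ang',round(r[2],1),'z',np.round(np.percentile(P[:,2],[2,50,98])*1000,1))
def reg(W,x0,x1,y0,y1,z0,z1): return (W[...,0]>x0)&(W[...,0]<x1)&(W[...,1]>y0)&(W[...,1]<y1)&(W[...,2]>z0)&(W[...,2]<z1)
u=lambda x,y:W[int(y/1.5625),int(x/1.5625)].round(3)
for n,x,y in [('table',100,450),('scr blade',597,275),('scr end',608,392),('scr mid',603,335),('dish',235,335),('rail',200,75),('rail2',300,30),('pot',515,170),('spray',280,135),('bottle',463,392),('peg',210,345),('peg rim',432,158)]: print(n,u(x,y))
dark=im.sum(-1)<90
v,uu=np.mgrid[:384,:512]
m=dark&(uu>365)&(uu<400)&(v>160)&(v<260)&(W[...,2]>.055)
P=W[m]; box('scraper',P); 
x=P[:,0]; k=np.polyfit(x,P[:,1],1); print('scr axis slope',k)
for lo,hi in [(x.min(),x.min()+.14),(x.max()-.05,x.max())]: box('part',P[(x>=lo)&(x<=hi)])
# bowl rim
D=W[reg(W,.3,.6,-.5,-.2,.052,.075)&~dark&(uu>340)]; 
box('bowlrim',D)
pts=(D[:,:2]*1000).astype(np.float32); print('circ',cv2.minEnclosingCircle(pts))
g=(im[...,1]>im[...,2]+40)&(im[...,1]>im[...,0]+25)
for n,Q in(('basket rim top',W[g&(W[...,2]>.045)&reg(W,.3,.9,-.2,.2,0,.1)]),('basket rim side',S[(sm[...,1]>sm[...,2]+40)&(sm[...,1]>sm[...,0]+25)&(S[...,2]>.048)&reg(S,.3,.9,-.2,.2,0,.1)])): box(n,Q)
box('basketfloor',W[g&reg(W,.3,.9,-.2,.2,-.01,.02)])
for n,Q in(('top',W),('side',S)):
    box('handle '+n,Q[reg(Q,.25,.65,.1,.45,.06,.13)]); box('dish>10 '+n,Q[reg(Q,.25,.65,.1,.45,.028,.13)]);
    box('handle hi '+n,Q[reg(Q,.25,.65,.1,.45,.095,.13)])
brown=(im[...,2]>im[...,0]+50)&(im[...,2]>90)
box('mat top',W[reg(W,.25,.65,.1,.45,-.01,.009)&(im[...,2]>im[...,0]+55)&(im[...,2]<190)&(v>170)&(uu<200)])
```

```text
table [0.326 0.495 0.001]
scr blade [ 0.576 -0.269  0.074]
scr end [ 0.408 -0.273  0.078]
scr mid [ 0.488 -0.27   0.076]
dish [0.502 0.28  0.023]
rail [0.931 0.344 0.021]
rail2 [0.448 0.021 0.883]
pot [ 0.736 -0.152  0.083]
spray [0.753 0.175 0.186]
bottle [ 0.415 -0.057  0.159]
peg [0.488 0.32  0.019]
peg rim [ 0.759 -0.03   0.077]
scraper 1124 c [ 522. -148.] size [307.2 204.8] ang 80.0 z [70.7 75.2 79.2]
scr axis slope [ 0.00413724 -0.27152188]
part 558 c [ 489.4 -142.3] size [307.2 138.6] ang 80.0 z [74.1 76.9 79.6]
part 446 c [ 575.8 -269. ] size [49.7 51.6] ang 2.7 z [70.3 73.  76. ]
bowlrim 790 c [ 478.5 -281.2] size [161.7 242.6] ang 90.0 z [52.3 62.4 74. ]
circ ((480.4204406738281, -257.99871826171875), 123.14813232421875)
basket rim top 442 c [640.9 -28. ] size [248.8 127.8] ang 6.3 z [45.7 54.7 57.9]
basket rim side 566 c [640.4 -27.1] size [247.4 134. ] ang 6.1 z [48.2 52.5 55.4]
basketfloor 4526 c [643.5 -27.4] size [239.2 122. ] ang 6.3 z [1.1 4.3 8.1]
handle top 232 c [505.6 285.2] size [46.6 12.2] ang 32.7 z [ 63.6 108.8 115.4]
dish>10 top 882 c [505.5 285.7] size [115.  170.6] ang 32.5 z [ 28.4  38.2 114.2]
handle hi top 149 c [505.6 285.3] size [46.6 12. ] ang 32.7 z [ 96.9 112.3 115.5]
handle side 587 c [504.5 286.9] size [46.2 12.6] ang 31.4 z [ 61.8  96.4 113. ]
dish>10 side 1720 c [505.  286.2] size [114.1 171.7] ang 32.1 z [ 28.6  41.6 112.4]
handle hi side 306 c [504.5 286.8] size [46.2 12.5] ang 31.4 z [ 95.8 110.4 113.4]
mat top 646 c [498.2 292.2] size [201.9 192.9] ang 0.3 z [1.3 4.3 7.5]
```

```bash
cat >> h.py <<'E'
from scipy.spatial.transform import Rotation as Ro
def down(yaw):  # tool pointing down, tool y at yaw deg
    a=np.radians(yaw); x=np.array([0,0,-1.]); y=np.array([np.cos(a),np.sin(a),0]); return np.stack([x,y,np.cross(x,y)],1)
def rel(p,R):   # p: TCP target (m)
    s=manip.read_state(); R0=s['eef_rot']; d=R0.T@(np.array(p)-s['ee_pos'])*1000
    r=Ro.from_matrix(R0.T@R).as_rotvec(degrees=True)/6
    print('row',np.round(d,1).tolist(),np.round(r,2).tolist()); return d,r
def st():
    s=manip.read_state(); print('t',round(s['time'],2),'p',s['ee_pos'].round(4),'q',s['qpos'].round(3),'F',s['contact_force'].round(1),'w',round(s['width'],4))
E
python3 - <<'E'
from h import *
from scipy.optimize import least_squares
W=world('top','t0'); im=cv2.imread('pics/t0.png').astype(int); v,u=np.mgrid[:384,:512]
ok=(W[...,0]>.35)&(W[...,0]<.65)&(W[...,1]<-.2)&(W[...,1]>-.4)
m=(im.sum(-1)<110)&ok&(W[...,2]>.064)&(W[...,2]<.085)
n,l,s,_=cv2.connectedComponentsWithStats(m.astype(np.uint8)); k=1+s[1:,4].argmax(); P=W[l==k]; x=P[:,0]
print(s[k],x.min(),x.max())
r=cv2.minAreaRect((P[:,:2]*1000).astype(np.float32)); print(r)
H=P[(x>x.min()+.01)&(x<x.min()+.14)]; f=np.polyfit(H[:,0],H[:,1],1); print('handle slope deg',np.degrees(np.arctan(f[0])),'y at mid',np.polyval(f,(x.min()+x.max())/2),'z',np.median(H[:,2]))
for c,S,nm in((W,im,'top'),(world('side','s0'),cv2.imread('pics/s0.png').astype(int),'side')):
    q=c[(c[...,0]>.36)&(c[...,0]<.62)&(c[...,1]<-.16)&(c[...,1]>-.40)&(c[...,2]>.058)&(c[...,2]<.068)&(S.sum(-1)>150)]
    o=least_squares(lambda a:np.hypot(q[:,0]-a[0],q[:,1]-a[1])-.087,[.49,-.275],loss='soft_l1',f_scale=.003); print(nm,'bowl',o.x,len(q),np.std(o.fun))
rel([.49,-.272,.20],down(-89)); rel([.49,-.272,.053],down(-89))
E
```

```text
[ 371  165   24   91 1193] 0.39667310126305566 0.6015044652156938
((498.78662109375, -273.69708251953125), (204.54103088378906, 52.67506790161133), 3.129913330078125)
handle slope deg 1.4864885194106325 y at mid -0.27111818348904926 z 0.07687955053359002
top bowl [ 0.50058411 -0.27338786] 497 0.0033162575926934707
side bowl [ 0.49990556 -0.27368646] 292 0.017040630222156225
row [30.9, -118.5, -386.2] [2.73, 0.0, 0.01]
row [177.9, -118.3, -386.2] [2.73, 0.0, 0.01]
```

Emit:
{"op": "send_rows", "data": {
  "series": [
    [60,2,-6,-20,0.1,0,0],
    [60,6,-18,-60,0.4,0,0],
    [60,12,-33,-110,0.8,0,0],
    [60,15,-47,-160,1.1,0,0],
    [60,18,-62,-210,1.4,0,0],
    [60,22,-77,-260,1.8,0,0],
    [60,25,-91,-310,2.1,0,0],
    [60,28,-104,-355,2.4,0,0],
    [60,31,-112,-380,2.5,0,0],
    [60,31,-115,-391,2.57,0,0],
    [60,31,-116.3,-395,2.57,0,0],
    [60,31,-116.3,-395,2.57,0,0],
    [60,31,-116.3,-395,2.57,0,0]
  ]
}}

```text
time: 1.4
ee_pos: [0.4981, -0.2723, 0.2]
eef_rot: [[-0.001, 0.034, -0.999], [0.001, -0.999, -0.034], [-1.0, -0.001, 0.001]]
contact_force: [-0.2, -0.3, 0.8]
width: 0.0512
```

Run:
```python
from h import *
st(); rel([.499,-.2715,.0535],down(-88))
s=manip.read_state();a,d=snap('wrist','w0');c=manip.camera_params('wrist');T=np.array(c['tool_from_camera'])
v,u=np.mgrid[:384,:512];P=np.stack([(u-c['cx'])/c['fx']*d,(v-c['cy'])/c['fy']*d,d],-1)@T[:3,:3].T+T[:3,3]
Wd=P@s['eef_rot'].T+s['ee_pos']
m=(a.sum(-1)<110)&(d>0)&(Wd[...,2]>.06)&(Wd[...,2]<.09)
n,l,S,_=cv2.connectedComponentsWithStats(m.astype(np.uint8)); k=1+S[1:,4].argmax(); Q=Wd[l==k]
print(S[k],cv2.minAreaRect((Q[:,:2]*1000).astype(np.float32)),np.median(Q[:,2]),Q.min(0),Q.max(0))
```

```text
t 1.4 p [ 0.4981 -0.2723  0.2   ] q [-5.010e-01  3.240e-01  2.600e-02  1.275e+00  1.000e-03  2.607e+00] F [-0.2 -0.3  0.8] w 0.0512
row [146.5, -0.6, -1.1] [-0.01, 0.01, 0.01]
[ 229   53   60  218 5449] ((501.06256103515625, -271.0207824707031), (206.08229064941406, 51.252498626708984), 0.32883474230766296) 0.07183741172532232 [ 0.3979968  -0.29618521  0.06091301] [ 0.60422209 -0.24483329  0.0776839 ]
```

View pics/w0.png

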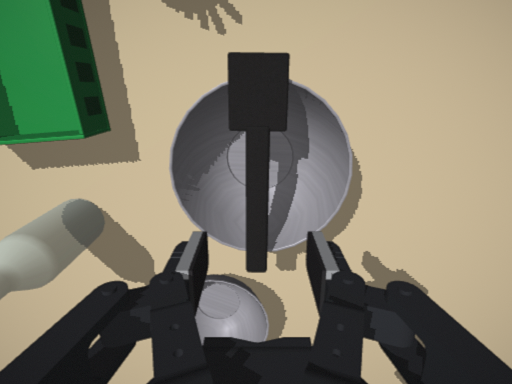

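The wrist view shows the scraper lying straight along x over the large bowl, handle from (258,130) to (257,270) and blade at the top (258,90). I'll turn the tool half round, which centres joint 6, and then grasp.

Emit:
{"op": "send_rows", "data": {
  "series": [
    [60,0,0,0,-1,0,0],
    [60,0,0,0,-2.4,0,0],
    [60,0,0,0,-3.8,0,0],
    [60,0,0,0,-5.2,0,0],
    [60,0,0,0,-6.6,0,0],
    [60,0,0,0,-8,0,0],
    [60,0,0,0,-9.4,0,0],
    [60,0,0,0,-10.8,0,0],
    [60,0,0,0,-12.2,0,0],
    [60,0,0,0,-13.6,0,0],
    [60,0,0,0,-15,0,0],
    [60,0,0,0,-16.4,0,0],
    [60,0,0,0,-17.8,0,0],
    [60,0,0,0,-19.2,0,0],
    [60,0,0,0,-20.6,0,0],
    [60,0,0,0,-22,0,0],
    [60,0,0,0,-23.4,0,0],
    [60,0,0,0,-24.8,0,0],
    [60,0,0,0,-26.2,0,0],
    [60,0,0,0,-27.6,0,0]
  ]
}}

```text
time: 3.45
ee_pos: [0.497, -0.2734, 0.2005]
eef_rot: [[-0.0, 0.212, 0.977], [0.001, 0.977, -0.212], [-1.0, 0.001, -0.0]]
contact_force: [0.6, -0.1, -0.1]
width: 0.0511
```

Run:
```python
from h import *
st(); rel([.500,-.271,.0535],down(91.5))
```

```text
t 3.45 p [ 0.497  -0.2734  0.2005] q [-5.030e-01  3.220e-01  2.600e-02  1.275e+00  1.000e-03 -2.890e-01] F [ 0.6 -0.1 -0.1] w 0.0511
row [147.0, 2.8, 2.5] [-2.29, -0.0, -0.01]
```

Emit:
{"op": "send_rows", "data": {
  "series": [
    [60,0,1,1,-1,0,0],
    [60,5,2.8,2.5,-2.29,0,0],
    [60,30,2.8,2.5,-2.29,0,0],
    [60,60,2.8,2.5,-2.29,0,0],
    [60,90,2.8,2.5,-2.29,0,0],
    [60,115,2.8,2.5,-2.29,0,0],
    [60,135,2.8,2.5,-2.29,0,0],
    [60,144,2.8,2.5,-2.29,0,0],
    [60,147,2.8,2.5,-2.29,0,0],
    [60,147,2.8,2.5,-2.29,0,0],
    [0,147,2.8,2.5,-2.29,0,0],
    [0,147,2.8,2.5,-2.29,0,0],
    [0,147,2.8,2.5,-2.29,0,0],
    [0,147,2.8,2.5,-2.29,0,0],
    [0,147,2.8,2.5,-2.29,0,0],
    [0,147,2.8,2.5,-2.29,0,0]
  ],
  "grip_force": 40
}}

```text
time: 5.05
ee_pos: [0.5006, -0.2714, 0.0546]
eef_rot: [[0.001, -0.026, 1.0], [-0.0, 1.0, 0.026], [-1.0, -0.0, 0.001]]
contact_force: [-1.0, -0.1, 6.5]
width: 0.0211
```

Run:
```python
from h import *
st(); rel([.5,-.271,.21],down(91.5)); rel([.638,-.028,.21],down(96.2)); rel([.638,-.028,.10],down(96.2))
```

```text
t 5.05 p [ 0.5006 -0.2714  0.0546] q [-0.497  0.425 -0.214  0.93   0.    -0.523] F [-1.  -0.1  6.5] w 0.0211
row [-155.4, 0.3, -0.4] [-0.0, 0.01, 0.0]
row [-155.3, 239.7, 143.8] [-0.79, 0.01, 0.0]
row [-45.3, 239.7, 143.7] [-0.79, 0.01, 0.0]
```

Emit:
{"op": "send_rows", "data": {
  "series": [
    [0,-10,0,0,0,0,0],
    [0,-35,0,0,0,0,0],
    [0,-70,0,0,0,0,0],
    [0,-105,0,0,0,0,0],
    [0,-135,4,2,0,0,0],
    [0,-150,24,14,-0.1,0,0],
    [0,-155,56,34,-0.2,0,0],
    [0,-155,92,55,-0.3,0,0],
    [0,-155,128,77,-0.4,0,0],
    [0,-155,164,98,-0.5,0,0],
    [0,-155,198,119,-0.6,0,0],
    [0,-155,222,133,-0.7,0,0],
    [0,-155,235,141,-0.79,0,0],
    [0,-155,239.7,143.8,-0.79,0,0],
    [0,-155,239.7,143.8,-0.79,0,0],
    [0,-155,239.7,143.8,-0.79,0,0]
  ]
}}

```text
time: 6.65
ee_pos: [0.6374, -0.0291, 0.2099]
eef_rot: [[0.001, -0.107, 0.994], [-0.001, 0.994, 0.107], [-1.0, -0.001, 0.001]]
contact_force: [-0.2, 0.2, -0.7]
width: 0.0208
```

Run:
```python
from h import *
st(); snap('top','t1'); a,d=snap('wrist','w1')
W=world('top','t1'); im=cv2.imread('pics/t1.png').astype(int)
g=(im[...,1]>im[...,2]+40)&(im[...,1]>im[...,0]+25)
Q=W[g&(W[...,2]<.02)&(W[...,2]>-.01)];print(cv2.minAreaRect((Q[:,:2]*1000).astype(np.float32)))
rel([.638,-.028,.008],down(96.2))
```

```text
t 6.65 p [ 0.6374 -0.0291  0.2099] q [-4.500e-02  4.420e-01  2.350e-01  1.362e+00 -1.000e-03 -1.530e-01] F [-0.2  0.2 -0.7] w 0.0208
((0.0, 0.0), (0.0, 0.0), 0.0)
row [201.9, 1.3, 0.4] [-0.01, 0.01, 0.01]
```

View pics/w1.png

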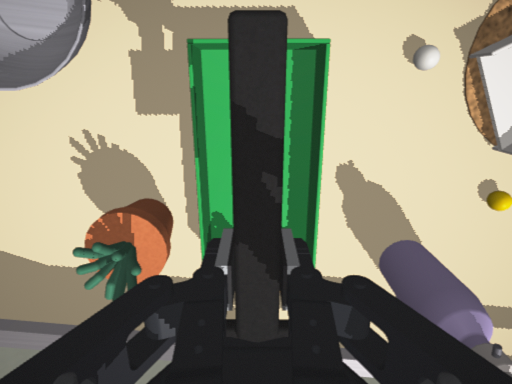

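The handle end (258,15) is aligned with the basket, centred between its walls (190–330). Lowering it in.

Emit:
{"op": "send_rows", "data": {
  "series": [
    [0,10,1.3,0.4,0,0,0],
    [0,35,1.3,0.4,0,0,0],
    [0,70,1.3,0.4,0,0,0],
    [0,105,1.3,0.4,0,0,0],
    [0,135,1.3,0.4,0,0,0],
    [0,160,1.3,0.4,0,0,0],
    [0,175,1.3,0.4,0,0,0],
    [0,187,1.3,0.4,0,0,0],
    [0,196,1.3,0.4,0,0,0],
    [0,202,1.3,0.4,0,0,0],
    [0,203.5,1.3,0.4,0,0,0],
    [0,203.5,1.3,0.4,0,0,0],
    [0,203.5,1.3,0.4,0,0,0]
  ]
}}

```text
time: 8.05
ee_pos: [0.6385, -0.028, 0.0071]
eef_rot: [[0.002, -0.107, 0.994], [-0.001, 0.994, 0.107], [-1.0, -0.001, 0.002]]
contact_force: [0.4, -0.2, -0.3]
width: 0.0213
```

Run:
```python
from h import *
st()
```

```text
t 8.05 p [ 0.6385 -0.028   0.0071] q [-0.044  0.572 -0.089  0.907 -0.    -0.151] F [ 0.4 -0.2 -0.3] w 0.0213
```

Emit:
{"op": "send_rows", "data": {
  "series": [
    [30,1,0,0,0,0,0],
    [40,1,0,0,0,0,0],
    [45,1,0,0,0,0,0],
    [45,1,0,0,0,0,0],
    [45,-5,0,0,0,0,0],
    [45,-25,0,0,0,0,0],
    [45,-60,0,0,0,0,0],
    [45,-100,0,0,0,0,0],
    [45,-140,0,0,0,0,0],
    [45,-180,0,0,0,0,0],
    [45,-215,0,0,0,0,0],
    [45,-235,0,0,0,0,0],
    [45,-240,0,0,0,0,0],
    [45,-240,0,0,0,0,0]
  ]
}}

```text
time: 9.45
ee_pos: [0.6381, -0.0279, 0.2476]
eef_rot: [[0.004, -0.107, 0.994], [-0.001, 0.994, 0.107], [-1.0, -0.001, 0.003]]
contact_force: [0.2, -0.5, -1.7]
width: 0.0385
```

Run:
```python
from h import *
st(); rel([.505,.286,.25],down(122.2))
```

```text
t 9.45 p [ 0.6381 -0.0279  0.2476] q [-0.043  0.434  0.317  1.451 -0.    -0.151] F [ 0.2 -0.5 -1.7] w 0.0385
row [-3.1, 326.3, -98.7] [-4.34, 0.03, 0.02]
```

Emit:
{"op": "send_rows", "data": {
  "series": [
    [45,0,8,-2,0,0,0],
    [45,0,30,-9,-0.3,0,0],
    [45,0,65,-20,-0.8,0,0],
    [45,0,105,-32,-1.4,0,0],
    [45,0,145,-44,-2,0,0],
    [45,0,185,-56,-2.6,0,0],
    [45,0,225,-68,-3.2,0,0],
    [45,0,262,-79,-3.7,0,0],
    [45,-2,292,-88,-4.1,0,0],
    [45,-3,313,-95,-4.34,0,0],
    [45,-3,323,-98,-4.34,0,0],
    [45,-3,326.3,-98.7,-4.34,0,0],
    [45,-3,326.3,-98.7,-4.34,0,0],
    [45,-3,326.3,-98.7,-4.34,0,0]
  ]
}}

```text
time: 10.85
ee_pos: [0.5053, 0.2851, 0.2495]
eef_rot: [[0.003, -0.531, 0.847], [-0.001, 0.847, 0.531], [-1.0, -0.003, 0.002]]
contact_force: [0.3, -0.2, -0.3]
width: 0.0385
```

Run:
```python
from h import *
st(); a,_=snap('top','t2'); b,_=snap('wrist','w2')
s=manip.read_state();d=np.load('pics/w2.npy');c=manip.camera_params('wrist');T=np.array(c['tool_from_camera'])
v,u=np.mgrid[:384,:512];P=np.stack([(u-c['cx'])/c['fx']*d,(v-c['cy'])/c['fy']*d,d],-1)@T[:3,:3].T+T[:3,3]
Wd=P@s['eef_rot'].T+s['ee_pos']
near=np.hypot(Wd[...,0]-.505,Wd[...,1]-.286)<.04
H=Wd[near&(Wd[...,2]>.09)&(Wd[...,2]<.125)&(b.min(-1)>90)]
print('handle',len(H),cv2.minAreaRect((H[:,:2]*1000).astype(np.float32)) if len(H) else '',H[:,2].max())
rel([.505,.286,.073],down(122.2))
o=np.hstack([cv2.resize(a[60:260,90:460],(400,216)),cv2.resize(b,(400,300))[:216*0+300][:216] if 0 else cv2.resize(b,(400,216))])
cv2.imwrite('pics/c2.png',cv2.resize(o,None,fx=1,fy=1)[:,:,::-1])
```

```text
t 10.85 p [0.5053 0.2851 0.2495] q [ 0.515  0.328  0.16   1.4   -0.003 -0.045] F [ 0.3 -0.2 -0.3] w 0.0385
handle 526 ((505.92291259765625, 286.1918640136719), (44.569122314453125, 10.925680160522461), 31.96004295349121) 0.11359771437004171
row [176.8, 1.5, -0.3] [-0.02, 0.02, 0.02]
```

View pics/c2.png

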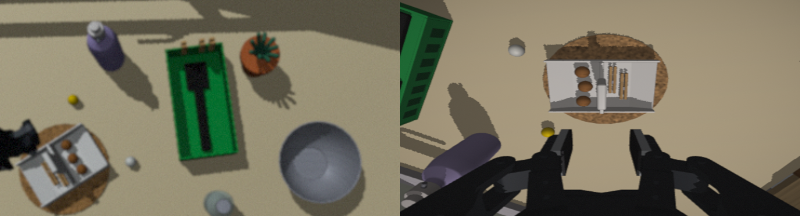

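The left crop shows the scraper lying in the basket and the bowl clear. The right (wrist) crop shows the handle centred between the fingers, with the longans on its left and the pegs on its right.

Emit:
{"op": "send_rows", "data": {
  "series": [
    [45,10,1.5,0,0,0,0],
    [45,35,1.5,0,0,0,0],
    [45,70,1.5,0,0,0,0],
    [45,105,1.5,0,0,0,0],
    [45,135,1.5,0,0,0,0],
    [45,158,1.5,0,0,0,0],
    [45,170,1.5,0,0,0,0],
    [45,176,1.5,0,0,0,0],
    [45,177,1.5,0,0,0,0],
    [45,177,1.5,0,0,0,0],
    [30,177,1.5,0,0,0,0],
    [22,177,1.5,0,0,0,0],
    [15,177,1.5,0,0,0,0],
    [10,177,1.5,0,0,0,0],
    [0,177,1.5,0,0,0,0],
    [0,177,1.5,0,0,0,0],
    [0,177,1.5,0,0,0,0],
    [0,177,1.5,0,0,0,0]
  ],
  "grip_force": 80
}}

```text
time: 12.75
ee_pos: [0.5058, 0.2862, 0.0735]
eef_rot: [[0.005, -0.531, 0.847], [-0.001, 0.847, 0.531], [-1.0, -0.003, 0.004]]
contact_force: [0.1, -2.9, 6.3]
width: 0.0111
```

Run:
```python
from h import *
st(); print(manip.read_state()['eef_rot'].round(3)); rel([.505,.286,.29],down(122.2)); rel([.50,-.205,.29],down(90))
```

```text
t 12.75 p [0.5058 0.2862 0.0735] q [ 0.516  0.424 -0.161  0.982 -0.003 -0.044] F [ 0.1 -2.9  6.3] w 0.0111
[[ 0.005 -0.531  0.847]
 [-0.001  0.847  0.531]
 [-1.    -0.003  0.004]]
row [-216.5, -0.4, 0.0] [-0.02, 0.04, 0.03]
row [-216.3, -413.8, -265.0] [5.35, 0.04, 0.02]
```

Emit:
{"op": "send_rows", "data": {
  "series": [
    [0,-1,0,0,0,0,0],
    [0,-4,0,0,0,0,0],
    [0,-10,0,0,0,0,0],
    [0,-20,0,0,0,0,0],
    [0,-34,0,0,0,0,0],
    [0,-50,0,0,0,0,0],
    [0,-68,0,0,0,0,0],
    [0,-87,0,0,0,0,0],
    [0,-106,0,0,0,0,0],
    [0,-125,0,0,0,0,0],
    [0,-144,0,0,0,0,0],
    [0,-162,0,0,0,0,0],
    [0,-178,0,0,0,0,0],
    [0,-192,0,0,0,0,0],
    [0,-203,0,0,0,0,0],
    [0,-211,0,0,0,0,0],
    [0,-215,0,0,0,0,0],
    [0,-216,0,0,0,0,0],
    [0,-216,0,0,0,0,0]
  ]
}}

```text
time: 14.65
ee_pos: [0.5047, 0.2862, 0.2891]
eef_rot: [[0.004, -0.531, 0.847], [-0.001, 0.847, 0.531], [-1.0, -0.003, 0.003]]
contact_force: [-0.2, -0.2, -4.4]
width: 0.011
```

Run:
```python
from h import *
st(); print(manip.read_state()['eef_rot'].round(3))
b,d=snap('wrist','w3'); cv2.imwrite('pics/w3c.png',b[:,:,::-1])
rel([.50,-.15,.29],down(90))
```

```text
t 14.65 p [0.5047 0.2862 0.2891] q [ 0.517  0.323  0.252  1.497 -0.003 -0.042] F [-0.2 -0.2 -4.4] w 0.011
[[ 0.004 -0.531  0.847]
 [-0.001  0.847  0.531]
 [-1.    -0.003  0.003]]
row [-0.6, -367.2, -235.5] [5.35, 0.03, 0.02]
```

View pics/w3c.png

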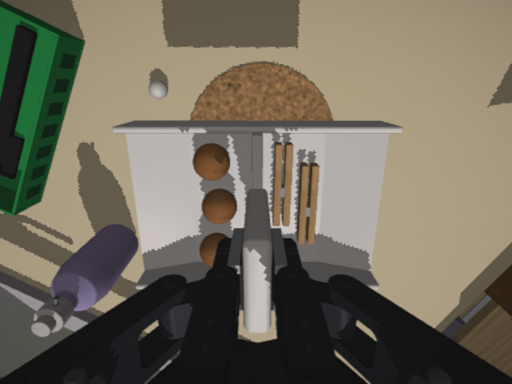

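The wrist view shows the dish level in the grip, with three longans on the left (210,160), (220,207), (215,250) and two pegs on the right of the divider. Carrying it to the bowl.

Emit:
{"op": "send_rows", "data": {
  "series": [
    [0,0,-3,-2,0.04,0,0],
    [0,0,-11,-7,0.16,0,0],
    [0,0,-25,-16,0.36,0,0],
    [0,0,-43,-28,0.63,0,0],
    [0,0,-66,-42,0.96,0,0],
    [0,0,-92,-59,1.34,0,0],
    [0,0,-121,-77,1.76,0,0],
    [0,0,-152,-97,2.21,0,0],
    [0,0,-184,-118,2.68,0,0],
    [0,0,-215,-138,3.14,0,0],
    [0,0,-246,-158,3.59,0,0],
    [0,0,-275,-177,4.01,0,0],
    [0,0,-301,-193,4.39,0,0],
    [0,0,-324,-208,4.72,0,0],
    [0,0,-342,-220,4.99,0,0],
    [0,0,-356,-228,5.19,0,0],
    [0,0,-364,-234,5.31,0,0],
    [0,0,-367,-235.5,5.35,0,0],
    [0,0,-367,-235.5,5.35,0,0],
    [0,0,-367,-235.5,5.35,0,0]
  ]
}}

```text
time: 16.7
ee_pos: [0.5, -0.1492, 0.2893]
eef_rot: [[0.004, -0.0, 1.0], [-0.001, 1.0, 0.0], [-1.0, -0.001, 0.004]]
contact_force: [-0.8, 0.2, -3.8]
width: 0.011
```

```bash
cat >> h.py <<'E'
def pourpose(th,lip,yaw=90.):  # lip world pos (m); dish x = -tool y; returns TCP,R
    R0=down(yaw); dx=-R0[:,1]; dy=np.cross([0,0,1.],dx); T=Ro.from_rotvec(np.radians(th)*dy).as_matrix(); R=T@R0
    g=np.array(lip)-T@(dx*.086+np.array([0,0,-.072-.0]))  # grip point
    return g+R[:,0]*.019,R
E
python3 - <<'E'
from h import *
st(); snap('top','t3'); snap('side','s3')
for f,n in(('t3','top'),('s3','side')):
    W=world(n,f); im=cv2.imread(f'pics/{f}.png').astype(int)
    m=(np.hypot(W[...,0]-.505,W[...,1]-.286)<.13)&(abs(W[...,2])<.012)&(im[...,2]>im[...,0]*1.75)
    m=cv2.morphologyEx(m.astype(np.uint8),cv2.MORPH_OPEN,np.ones((3,3)))>0
    Q=W[m]; print('mat',n,len(Q),cv2.minEnclosingCircle((Q[:,:2]*1000).astype(np.float32)),cv2.minAreaRect((Q[:,:2]*1000).astype(np.float32)),Q[:,2].mean())
    q=W[(W[...,0]>.36)&(W[...,0]<.62)&(W[...,1]<-.16)&(W[...,1]>-.40)&(W[...,2]>.056)&(W[...,2]<.07)]
    print('bowl',n,cv2.minAreaRect((q[:,:2]*1000).astype(np.float32)))
for th,lip in((0,(.5,-.236,.135)),(15,(.5,-.236,.11)),(25,(.5,-.234,.085)),(42,(.5,-.234,.085))):
    p,R=pourpose(th,lip); print(th,p.round(3)); rel(p,R)
E
```

```text
t 16.7 p [ 0.5    -0.1492  0.2893] q [-0.29   0.217  0.106  1.456  0.    -0.291] F [-0.8  0.2 -3.8] w 0.011
mat top 5306 ((498.38385009765625, 287.77130126953125), 103.51164245605469) ((497.91229248046875, 288.59576416015625), (205.24241638183594, 201.59579467773438), 88.82160186767578) 0.004322995901001522
bowl top ((434.5741882324219, -287.5025329589844), (39.91266632080078, 143.98211669921875), 11.408001899719238)
mat side 9764 ((495.707275390625, 288.8150634765625), 105.67845916748047) ((497.3433837890625, 288.76385498046875), (206.35015869140625, 205.26283264160156), 6.39475679397583) 0.0028817155578527765
bowl side ((499.7721862792969, -270.68292236328125), (172.62396240234375, 169.09878540039062), 0.48717620968818665)
0 [ 0.5   -0.15   0.188]
row [101.4, -0.9, -0.4] [0.01, 0.04, 0.01]
15 [ 0.5   -0.167  0.183]
row [105.9, -17.5, -0.5] [0.01, 0.04, 2.51]
25 [ 0.5   -0.178  0.169]
row [120.0, -29.3, -0.5] [0.02, 0.03, 4.17]
42 [ 0.5   -0.206  0.182]
row [107.5, -56.4, -0.5] [0.02, 0.03, 7.01]
```

Run:
```python
from h import *
for th,z in((6,.16),(12,.11),(16,.088),(22,.086),(28,.086),(34,.086),(40,.086),(44,.086)):
    p,R=pourpose(th,(.51,-.25,z)); print(th,p.round(3)); rel(p,R)
```

```text
6 [ 0.51  -0.17   0.222]
row [67.7, -20.9, 9.7] [0.01, 0.04, 1.01]
12 [ 0.51  -0.177  0.18 ]
row [109.7, -27.8, 9.5] [0.01, 0.04, 2.01]
16 [ 0.51  -0.182  0.163]
row [126.8, -32.8, 9.4] [0.01, 0.04, 2.67]
22 [ 0.51  -0.19   0.167]
row [122.1, -41.0, 9.5] [0.01, 0.04, 3.67]
28 [ 0.51  -0.199  0.173]
row [116.3, -49.8, 9.5] [0.02, 0.03, 4.67]
34 [ 0.51  -0.208  0.178]
row [111.4, -59.2, 9.5] [0.02, 0.03, 5.67]
40 [ 0.51  -0.218  0.182]
row [107.6, -69.0, 9.5] [0.02, 0.03, 6.67]
44 [ 0.51  -0.225  0.184]
row [105.6, -75.8, 9.5] [0.02, 0.03, 7.34]
```

Emit:
{"op": "send_rows", "data": {
  "series": [
    [0,2,-1,0.5,0,0,0],
    [0,8,-3,1.5,0,0,0.1],
    [0,18,-7,3,0,0,0.3],
    [0,32,-11,5,0,0,0.5],
    [0,50,-16,7.5,0,0,0.75],
    [0,68,-21,9.5,0,0,1],
    [0,82,-23,9.5,0,0,1.3],
    [0,96,-25.5,9.5,0,0,1.65],
    [0,110,-28,9.5,0,0,2.01],
    [0,118,-30,9.5,0,0,2.3],
    [0,124,-32,9.5,0,0,2.5],
    [0,127,-33,9.5,0,0,2.67],
    [0,127,-33,9.5,0,0,2.67],
    [0,127,-33,9.5,0,0,2.67]
  ]
}}

```text
time: 18.2
ee_pos: [0.5103, -0.1823, 0.1628]
eef_rot: [[0.004, -0.002, 1.0], [0.275, 0.962, 0.001], [-0.962, 0.275, 0.004]]
contact_force: [0.6, 0.6, -3.6]
width: 0.0112
```

Run:
```python
from h import *
st(); snap('side','s4')
a=cv2.imread('pics/s4.png')[60:240,130:420]; cv2.imwrite('pics/s4c.png',cv2.resize(a,(725,450)))
for th,z in((22,.086),(28,.086),(34,.086),(40,.086),(44,.086)):
    p,R=pourpose(th,(.51,-.25,z)); print(th); rel(p,R)
```

```text
t 18.2 p [ 0.5103 -0.1823  0.1628] q [-0.482  0.389 -0.006  1.304  0.248 -0.5  ] F [ 0.6  0.6 -3.6] w 0.0112
22
row [-6.4, -6.5, -0.3] [0.02, 0.04, 1.01]
28
row [-14.4, -13.4, -0.3] [0.03, 0.04, 2.01]
34
row [-21.7, -21.1, -0.3] [0.03, 0.04, 3.01]
40
row [-28.1, -29.5, -0.3] [0.03, 0.03, 4.01]
44
row [-31.9, -35.5, -0.3] [0.03, 0.03, 4.68]
```

View pics/s4c.png

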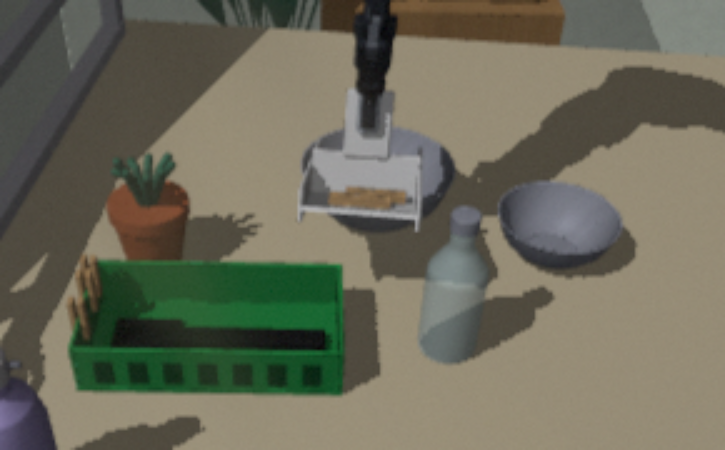

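The tilted dish sits over the bowl with the pegs against the divider (370,197) and the bottle clear of it. The scraper is flat in the basket. Now I'll tip slowly.

Emit:
{"op": "send_rows", "data": {
  "series": [
    [0,-2,-2,-0.3,0,0,0.25],
    [0,-3.5,-3.5,-0.3,0,0,0.5],
    [0,-5,-5,-0.3,0,0,0.75],
    [0,-6.4,-6.5,-0.3,0,0,1.0],
    [0,-8.5,-8.2,-0.3,0,0,1.25],
    [0,-10.5,-10,-0.3,0,0,1.5],
    [0,-12.5,-11.7,-0.3,0,0,1.75],
    [0,-14.4,-13.4,-0.3,0,0,2.0],
    [0,-16.3,-15.3,-0.3,0,0,2.25],
    [0,-18.2,-17.2,-0.3,0,0,2.5],
    [0,-20,-19.2,-0.3,0,0,2.75],
    [0,-21.7,-21.1,-0.3,0,0,3.0],
    [0,-23.4,-23.2,-0.3,0,0,3.25],
    [0,-25,-25.3,-0.3,0,0,3.5],
    [0,-26.6,-27.4,-0.3,0,0,3.75],
    [0,-28.1,-29.5,-0.3,0,0,4.0],
    [0,-30,-32.5,-0.3,0,0,4.35],
    [0,-31.9,-35.5,-0.3,0,0,4.68],
    [0,-31.9,-35.5,-0.3,0,0,4.68],
    [0,-31.9,-35.5,-0.3,0,0,4.68]
  ]
}}

```text
time: 20.25
ee_pos: [0.51, -0.2253, 0.1835]
eef_rot: [[0.003, -0.003, 1.0], [0.695, 0.719, 0.001], [-0.719, 0.695, 0.004]]
contact_force: [0.8, -0.0, -4.1]
width: 0.0113
```

Emit:
{"op": "send_rows", "data": {
  "series": [
    [0,0,0,0,0,0,0],
    [0,0,0,0,0,0,0],
    [0,0,0,0,0,0,0],
    [0,0,0,0,0,0,0],
    [0,0,0,0,0,0,0],
    [0,0,0,0,0,0,0]
  ]
}}

```text
time: 20.85
ee_pos: [0.51, -0.2252, 0.1836]
eef_rot: [[0.003, -0.004, 1.0], [0.695, 0.719, 0.001], [-0.719, 0.695, 0.004]]
contact_force: [0.1, -0.4, -2.7]
width: 0.0112
```

Run:
```python
from h import *
st(); a,_=snap('side','s5');b,_=snap('wrist','w5'); c,_=snap('top','t5')
o=np.hstack([cv2.resize(a[60:240,200:420],(400,300)),cv2.resize(b,(400,300))]); o2=np.hstack([cv2.resize(c[130:270,280:466],(400,300)),np.zeros((300,400,3),np.uint8)])
cv2.imwrite('pics/c5.png',np.vstack([o,o2])[:,:,::-1])
```

```text
t 20.85 p [ 0.51   -0.2252  0.1836] q [-0.711  0.693  0.339  1.777  0.557 -0.877] F [ 0.1 -0.4 -2.7] w 0.0112
```

View pics/c5.png

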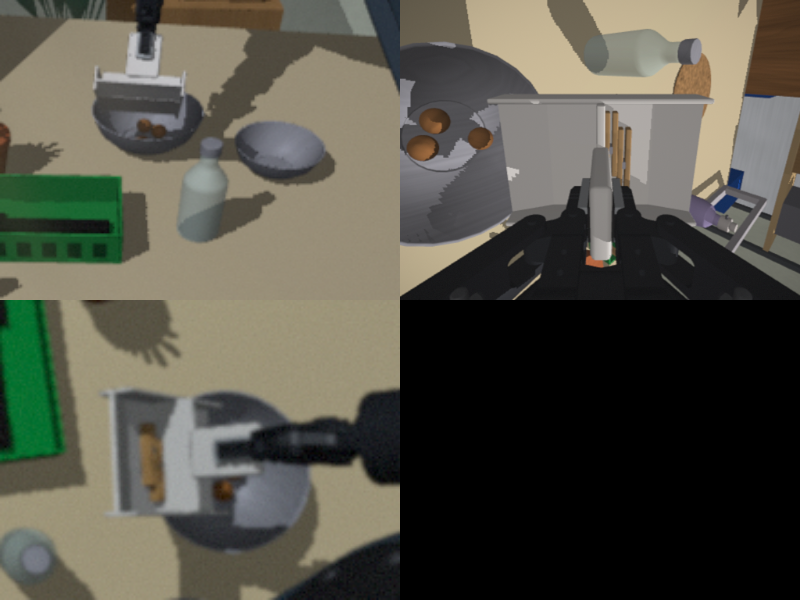

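All three longans are in the bowl (wrist crop: 433,120; 422,147; 480,138), and both pegs are in the dish against the divider. Next I level the dish while rising.

Run:
```python
from h import *
for th,z in((38,.11),(30,.145),(20,.18),(10,.21),(0,.235)):
    p,R=pourpose(th,(.51,-.25,z)); print(th,p.round(3)); rel(p,R)
```

```text
38 [ 0.51  -0.215  0.205]
row [-8.0, 22.3, 0.1] [0.03, 0.03, -1.0]
30 [ 0.51  -0.202  0.234]
row [-20.1, 51.8, 0.2] [0.03, 0.03, -2.34]
20 [ 0.51  -0.187  0.259]
row [-28.1, 79.9, 0.3] [0.03, 0.03, -4.0]
10 [ 0.51  -0.175  0.277]
row [-32.1, 101.6, 0.4] [0.02, 0.03, -5.67]
0 [ 0.51  -0.164  0.288]
row [-32.6, 116.7, 0.5] [0.02, 0.04, -7.34]
```

Emit:
{"op": "send_rows", "data": {
  "series": [
    [0,-1,3,0,0,0,-0.15],
    [0,-4,11,0,0,0,-0.5],
    [0,-8,22,0,0,0,-1.0],
    [0,-12,32,0,0,0,-1.45],
    [0,-16,42,0,0,0,-1.9],
    [0,-20,52,0,0,0,-2.34],
    [0,-23,61,0,0,0,-2.9],
    [0,-25.5,70,0,0,0,-3.45],
    [0,-28,80,0,0,0,-4.0],
    [0,-29.5,87,0,0,0,-4.55],
    [0,-31,94,0,0,0,-5.1],
    [0,-32,101.6,0,0,0,-5.67],
    [0,-32.4,107,0,0,0,-6.2],
    [0,-32.6,112,0,0,0,-6.7],
    [0,-32.6,115,0,0,0,-7.05],
    [0,-32.6,116.5,0.2,0.02,0.03,-7.25],
    [0,-32.6,116.7,0.5,0.02,0.04,-7.34],
    [0,-32.6,116.7,0.5,0.02,0.04,-7.34],
    [0,-32.6,116.7,0.5,0.02,0.04,-7.34]
  ]
}}

```text
time: 22.9
ee_pos: [0.5099, -0.1642, 0.2877]
eef_rot: [[-0.001, 0.0, 1.0], [0.0, 1.0, -0.0], [-1.0, 0.0, -0.001]]
contact_force: [-0.5, 0.2, -2.9]
width: 0.0109
```

Run:
```python
from h import *
st(); rel([.498,.288,.29],down(122.2))
```

```text
t 22.9 p [ 0.5099 -0.1642  0.2877] q [-0.311  0.246  0.141  1.466  0.    -0.311] F [-0.5  0.2 -2.9] w 0.0109
row [-2.1, 452.2, -12.0] [-5.37, -0.01, -0.01]
```

Emit:
{"op": "send_rows", "data": {
  "series": [
    [0,0,3,0,-0.04,0,0],
    [0,0,14,0,-0.16,0,0],
    [0,0,30,-1,-0.36,0,0],
    [0,0,53,-1,-0.63,0,0],
    [0,0,81,-2,-0.96,0,0],
    [0,-1,113,-3,-1.34,0,0],
    [0,-1,149,-4,-1.76,0,0],
    [0,-1,187,-5,-2.21,0,0],
    [0,-1,226,-6,-2.68,0,0],
    [0,-1,265,-7,-3.15,0,0],
    [0,-1,303,-8,-3.6,0,0],
    [0,-1,339,-9,-4.02,0,0],
    [0,-2,371,-10,-4.4,0,0],
    [0,-2,399,-11,-4.74,0,0],
    [0,-2,422,-11,-5.01,0,0],
    [0,-2,438,-12,-5.21,0,0],
    [0,-2,448,-12,-5.33,0,0],
    [0,-2,452.2,-12,-5.37,0,0],
    [0,-2,452.2,-12,-5.37,0,0],
    [0,-2,452.2,-12,-5.37,0,0]
  ]
}}

```text
time: 24.9
ee_pos: [0.498, 0.2873, 0.2899]
eef_rot: [[-0.001, -0.532, 0.847], [0.0, 0.847, 0.532], [-1.0, 0.001, -0.001]]
contact_force: [-0.2, -0.4, -4.3]
width: 0.0112
```

Run:
```python
from h import *
from scipy.optimize import least_squares
st(); rel([.498,.288,.0735],down(122.2)); print(manip.read_state()['eef_rot'].round(4))
# mat edge fit from s3/t3
for f,n in(('t3','top'),('s3','side')):
    W=world(n,f); im=cv2.imread(f'pics/{f}.png').astype(int)
    m=(np.hypot(W[...,0]-.5,W[...,1]-.287)<.14)&(abs(W[...,2])<.012)&(im[...,2]>im[...,0]*1.75)
    m=cv2.morphologyEx(m.astype(np.uint8),cv2.MORPH_CLOSE,np.ones((5,5))); c=max(cv2.findContours(m,0,1)[0],key=cv2.contourArea)[:,0]
    E=W[c[:,1],c[:,0]]; o=least_squares(lambda a:np.hypot(E[:,0]-a[0],E[:,1]-a[1])-a[2],[.5,.287,.105],loss='soft_l1',f_scale=.002); print(n,o.x.round(4),np.median(abs(o.fun)))
```

```text
t 24.9 p [0.498  0.2873 0.2899] q [ 5.23e-01  3.17e-01  2.45e-01  1.50e+00  1.00e-03 -3.80e-02] F [-0.2 -0.4 -4.3] w 0.0112
row [216.4, 0.5, 0.5] [-0.01, -0.01, -0.01]
[[-9.000e-04 -5.323e-01  8.466e-01]
 [ 0.000e+00  8.466e-01  5.323e-01]
 [-1.000e+00  5.000e-04 -8.000e-04]]
top [0.4981 0.2879 0.1014] 0.0005815357099597102
side [0.4973 0.2892 0.1028] 0.0005419148842480681
```

Emit:
{"op": "send_rows", "data": {
  "series": [
    [0,2,0.5,0.3,0,0,0],
    [0,8,1,0.6,0,0,0],
    [0,18,1,0.6,0,0,0],
    [0,33,1,0.6,0,0,0],
    [0,51,1,0.6,0,0,0],
    [0,70,1,0.6,0,0,0],
    [0,90,1,0.6,0,0,0],
    [0,110,1,0.6,0,0,0],
    [0,130,1,0.6,0,0,0],
    [0,149,1,0.6,0,0,0],
    [0,166,1,0.6,0,0,0],
    [0,181,1,0.6,0,0,0],
    [0,193,1,0.6,0,0,0],
    [0,202,1,0.6,0,0,0],
    [0,208,1,0.6,0,0,0],
    [0,211,1,0.6,0,0,0],
    [0,213,1,0.6,0,0,0],
    [0,213,1,0.6,0,0,0],
    [0,213,1,0.6,0,0,0]
  ]
}}

```text
time: 26.8
ee_pos: [0.4981, 0.2886, 0.0774]
eef_rot: [[-0.0, -0.532, 0.847], [0.0, 0.847, 0.532], [-1.0, 0.0, 0.0]]
contact_force: [-0.1, 0.1, -3.2]
width: 0.0112
```

Run:
```python
from h import *
st(); rel([.498,.2885,.0735],down(122.2))
```

```text
t 26.8 p [0.4981 0.2886 0.0774] q [ 0.525  0.414 -0.165  0.991  0.    -0.036] F [-0.1  0.1 -3.2] w 0.0112
row [3.9, -0.1, -0.1] [-0.01, 0.0, -0.0]
```

Emit:
{"op": "send_rows", "data": {
  "series": [
    [0,1,0,0,0,0,0],
    [0,2,0,0,0,0,0],
    [0,3,0,0,0,0,0],
    [0,3.7,0,0,0,0,0],
    [0,3.7,0,0,0,0,0],
    [0,3.7,0,0,0,0,0]
  ]
}}

```text
time: 27.4
ee_pos: [0.4981, 0.2887, 0.0737]
eef_rot: [[-0.0, -0.532, 0.847], [0.0, 0.847, 0.532], [-1.0, 0.0, 0.0]]
contact_force: [-1.2, -0.6, -3.4]
width: 0.0108
```

Emit:
{"op": "send_rows", "data": {
  "series": [
    [0,0.5,0,0,0,0,0],
    [0,0.9,0,0,0,0,0],
    [0,0.9,0,0,0,0,0]
  ]
}}

```text
time: 27.7
ee_pos: [0.498, 0.2887, 0.0736]
eef_rot: [[0.0, -0.532, 0.847], [0.001, 0.847, 0.532], [-1.0, 0.001, 0.001]]
contact_force: [-3.4, -1.7, 5.5]
width: 0.0113
```

It's in contact, so I'll release gently and rise.

Emit:
{"op": "send_rows", "data": {
  "series": [
    [16,0,0,0,0,0,0],
    [20,0,0,0,0,0,0],
    [30,0,0,0,0,0,0],
    [40,0,0,0,0,0,0],
    [45,0,0,0,0,0,0],
    [45,0,0,0,0,0,0],
    [45,-4,0,0,0,0,0],
    [45,-20,0,0,0,0,0],
    [45,-50,0,0,0,0,0],
    [45,-90,0,0,0,0,0],
    [45,-130,0,0,0,0,0],
    [45,-165,0,0,0,0,0],
    [45,-190,0,0,0,0,0],
    [45,-200,0,0,0,0,0],
    [45,-200,0,0,0,0,0]
  ]
}}

```text
time: 29.2
ee_pos: [0.4984, 0.2888, 0.2746]
eef_rot: [[0.002, -0.532, 0.847], [0.002, 0.847, 0.532], [-1.0, 0.0, 0.003]]
contact_force: [0.7, 0.7, 0.2]
width: 0.0384
```

Run:
```python
from h import *
st(); a,_=snap('top','t6'); b,_=snap('side','s6')
S=world('side','s6')
def box(n,P): print(n,len(P),cv2.minAreaRect((P[:,:2]*1000).astype(np.float32)))
def reg(Q,x0,x1,y0,y1,z0,z1): return Q[(Q[...,0]>x0)&(Q[...,0]<x1)&(Q[...,1]>y0)&(Q[...,1]<y1)&(Q[...,2]>z0)&(Q[...,2]<z1)]
box('handle',reg(S,.25,.65,.1,.45,.095,.13)); box('dish',reg(S,.25,.65,.1,.45,.028,.13)); box('bowl',reg(S,.36,.62,-.4,-.16,.056,.07)); sm=cv2.imread('pics/s6.png').astype(int)
g=(sm[...,1]>sm[...,2]+40)&(sm[...,1]>sm[...,0]+25)&(S[...,2]>.048)&(S[...,2]<.1)&(abs(S[...,1])<.2)&(S[...,0]>.3); box('basket',S[g])
cv2.imwrite('pics/c6.png',np.hstack([cv2.resize(a,(400,300)),cv2.resize(b,(400,300))])[:,:,::-1])
```

```text
t 29.2 p [0.4984 0.2888 0.2746] q [ 0.525  0.317  0.206  1.458  0.    -0.036] F [0.7 0.7 0.2] w 0.0384
handle 304 ((496.9750061035156, 289.9228210449219), (45.526695251464844, 12.497804641723633), 31.636268615722656)
dish 1649 ((496.5999755859375, 289.4649658203125), (114.30052185058594, 170.5885009765625), 32.16365432739258)
bowl 47 ((420.88824462890625, -269.9778747558594), (96.45587921142578, 15.47220230102539), 86.1446304321289)
basket 444 ((661.916259765625, -23.778724670410156), (204.9201202392578, 133.7158660888672), 6.8160905838012695)
```

View pics/c6.png

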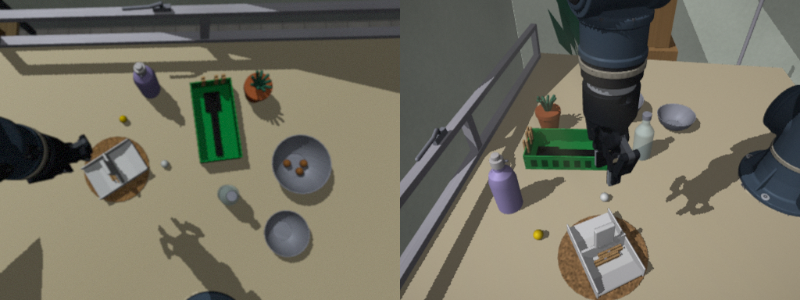

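The final view shows three longans in the bowl (295,165), the dish on its mat (117,168) with the pegs inside, the scraper in the basket, and the bystanders where they were. Handing in.

Run:
```python
from h import *
W=world('top','t6'); im=cv2.imread('pics/t6.png').astype(int)
g=(im[...,1]>im[...,2]+40)&(im[...,1]>im[...,0]+25)&(W[...,2]>.045)&(W[...,2]<.1)&(abs(W[...,1])<.2)&(W[...,0]>.3)
print('basket',cv2.minAreaRect((W[g][:,:2]*1000).astype(np.float32)))
q=W[(W[...,0]>.36)&(W[...,0]<.62)&(W[...,1]<-.16)&(W[...,1]>-.40)&(W[...,2]>.056)&(W[...,2]<.07)]
print('bowl',cv2.minAreaRect((q[:,:2]*1000).astype(np.float32)))
print(manip.job_done())
```

```text
basket ((640.5846557617188, -27.844505310058594), (248.09083557128906, 128.7101593017578), 6.1084723472595215)
bowl ((500.17181396484375, -275.298095703125), (173.13970947265625, 173.19668579101562), 87.00770568847656)
the job is handed in; nothing more can be done
None
```

The job is done and handed in at about 29 s of the 72 s allowed. The scraper lies flat in the green basket. All three longans are in the steel bowl, and both pegs stayed in the dish. The dish is back level on its cork mat. I dropped the scraper about 10 mm into the basket, because the fingertips reached the basket floor before the scraper did.

**Last checks:**
- **Dish:** its centre measured (497, 289) mm against the mat centre of about (498, 288.5) mm, so it is within about 2 mm. It had started about 8 mm off the mat's middle.
- **Basket:** it stayed within 1 mm of its starting position.
- **Bowl:** it stayed within about 2 mm, which is the measuring error.
- **Bystanders:** in the final pictures the spray, pot, bottle, small bowl and stray balls stood where they began.
- **Disagreement:** the last side-camera measurements of the bowl and basket were off because the arm partly blocked that view. I used the top camera for both instead.

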